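# Lock the cam coupling onto the reservoir of the drying-oven bench

### The job

Take the metal coupling that has two cam arms and push it fully home over the upright grooved adaptor on top of the low steel reservoir, keeping both arms up. Then swing its two cam arms down one after the other, each as far as it goes, and leave the coupling locked there.

Things in the scene. Friction and masses are not known exactly. Their poses are not given: they have to be found in the camera images.
- coupling: Loose metal cam coupling, 0.45-0.7 kg, standing mouth down: round skirt 66 mm across, 43 high (bore 56 across, 35 deep), solid square boss on top (28 by 28, sides along its x and y, 43 to 88 mm above origin) to grip. Origin: centre of the mouth's plane; z up. A dark arm on its +x and -x sides. Fully home its origin is 35 mm below adaptor_top; any yaw. Not the 52 mm plain cap nearby (no arms).
- cam_a (a joint): Angle of the +x arm: 0 = open, outward and 45 deg up; 1.57 = closed stop, outward and 45 deg down. Flat bar 18 wide, 6 thick, 90 mm long from its hinge, which is at x 38, z 17 mm, axis along y. Stays where left; 0.06 N m friction: a few N straight down on the bar about 40 mm outward of the hinge swing it shut. Its toe enters the groove as it closes, so the coupling must be home first.
- cam_b (a joint): Angle of the like arm on the coupling's -x side (hinge at x -38, z 17 mm): 0 = open, outward and 45 degrees up; 1.57 = closed stop, outward and 45 degrees down.
- adaptor_top (a point): Centre of the top face of the fixed upright grooved steel adaptor, 148 mm above the bench, z up. Lip 52 mm across with a 4 to 5 mm chamfer (2 mm clearance in the coupling), a 20 mm high groove below the lip, 44 mm neck; it rises 98 mm from the middle of the lid of a fixed low steel reservoir (lid 204 by 164 mm, 50 mm above the bench).

How it is judged:
By the outcome, as a careful person would: the job done as asked, in the order asked, and still so for the second after the job is handed in, with the robot touching nothing.
It also fails if it takes over 61 s, if anything falls off the work surface, if the arm or the gripper's body presses on something with over 40 N, if the wrist force passes 120 N, or if a joint passes its speed limit or range.

### The arm

A 6-joint arm with a two-finger parallel gripper is mounted at the origin on the work surface. World frame = base frame: x ahead of the robot, y to its left, z up, the work surface at z = 0. Lengths are in m, angles in rad, forces in N, time in s.
With the tool pointing down it reaches from about 0.25 to 0.85 m from the base axis. Payload 12.5 kg.
Tool frame: the origin (TCP) lies between the finger pads; the fingertips stand 25 mm ahead of it and the grasp point (between the pads) lies 6 mm ahead of it; z points along the fingers, y is the direction in which the jaws open and shut (so a half turn about z gives the same grasp; the last joint's range is limited). The gripper opens to 93 mm and grips with 3 to 60 N. Pads are 15 mm wide; open, the fingers measure 128 mm over their backs; the gripper's body (75 mm by 188 mm) begins 65 mm behind the grasp point.
Start: joints at [-1.307, 0.351, 1.652, -0, 1.139, -0.085], TCP at [0.188, -0.517, 0.244] pointing down, gripper open.
Joint ranges: [-2.75, 2.75], [-0.79, 2.1], [0.01, 2.65], [-1.57, 4.71], [0.07, 3.14], [-2.87, 2.87]. Speed limits (rad/s): [2.22, 2.22, 2.79, 3.14, 3.14, 3.14].

### API

Orientations are given as a unit quaternion [x, y, z, w].
In Python, from plant import env gives the robot as it stands. The module is installed in compiled form; this text tells all that it offers.
- The arm moves only by the tool step_arm, never from a script. Its argument "steps" is a list of rows, each a list of 2 entries, a list of its own where there are three numbers: the shift along the tool's x, y, z in m, then the turn about the tool's z in rad. A call has 1 to 5 rows; each row is the pose to reach, as a shift and turn from the pose measured when the call began, along the tool's axes at that moment; what a row does not reach only later rows make up. A row lasts 1/8 s, in which the tool goes at most 62.5 mm and 10.7 degrees, less where a joint would pass 70% of its speed; a pose out of reach is approached as far as the arm can. A call with a gripper value outside its range is refused whole. "gripper" is the opening, from 0 (shut) to 1 (fully open), set as the call begins (left out, the last holds). The fingers move at their own pace and stop on an object; "newtons" is the grip in N (left out, the last holds). Time passes only in rows, so rows that repeat a pose let the fingers close. It gives the time, the measured TCP pose, the force and the opening at its end, in the units of the state.
- env.state(): the state, without advancing time (a new reading comes with each control period).
- env.read_camera(name): name is "scene" or "top" or "wrist"; returns the picture (400x640x3 uint8, red, green, blue); there is no depth.
- env.camera_info(name): a dict with "K" (3x3 intrinsics, pixels), "R" (3x3) and "t" (3): a world point X has camera coordinates R X + t. Camera axes: x right, y down, z forward; pixel columns grow to the right and rows downward; lengths in m; the calibration is good to about 2 mm. The wrist camera is an equidistant fisheye: a pixel r from the principal point sees the ray r / f radians off the axis. A picture is of the moment at which its call begins: read the wrist's pose just before it. camera_info takes no time and is no camera call; for the wrist camera it gives the pose at the moment of the call.
- env.hand_in(): hands the job in, once; it reports no verdict.
The state is a dict: "t": time; "q": joint angles; "dq": joint speeds; "joint_efforts": joint torques, N m; "ee_pos": TCP position; "tcp_rot": TCP orientation; "ft_force": force on the tool from outside, world axes, zero at the start; "ft_torque": the same for the moment, N m; "finger_gap": finger opening in m.
Only numpy, scipy, OpenCV 4.12 (cv2) and the standard library are available. Lean on these libraries where they do the work, as an engineer would, in place of code of your own. Each camera call takes 0.05 s, during which the arm holds its last target. There are 200 camera calls.

## Working session

There is one attempt and no reset: what is moved stays moved. The work goes in short steps, Python scripts to look and compute and a tool call to move; the robot and the scene stay as the last step left them, time stands still between calls to the robot, and variables do not carry over. Pictures are saved under pics/ and viewed, about 8 in all and at most 12, crops included, and the job is handed in when it is done.

Besides the shell and the picture viewer there is one more tool, called after "Call:" as name([rows], argument=value, ...), one row to a line, values as JSON. step_arm: Moves the arm, as the interface text tells. Its arguments: {"type":"object","properties":{"steps":{"type":"array"},"gripper":{"type":"number"},"newtons":{"type":"number"}},"required":["steps"]}

```bash
mkdir -p pics; cat > h.py <<'E'
from plant import env
import numpy as np, cv2
def snap(n,f):
    im=env.read_camera(n); cv2.imwrite('pics/'+f,im[:,:,::-1]); return im
def ray(n,u,v,info=None):
    c=info or env.camera_info(n);K=np.array(c['K']);R=np.array(c['R']);t=np.array(c['t'])
    x=(u-K[0,2])/K[0,0];y=(v-K[1,2])/K[1,1]
    if n=='wrist':
        r=np.hypot(x,y);s=np.sin(r)/r if r>1e-9 else 1;d=np.array([x*s,y*s,np.cos(r)])
    else: d=np.array([x,y,1.])
    return -R.T@t,R.T@d
def atz(n,u,v,z,info=None):
    o,d=ray(n,u,v,info);return o+d*(z-o[2])/d[2]
def proj(n,X,info=None):
    c=info or env.camera_info(n);K=np.array(c['K']);p=np.array(c['R'])@np.array(X)+np.array(c['t'])
    if n=='wrist':
        r=np.hypot(p[0],p[1]);th=np.arctan2(r,p[2]);p=np.array([p[0]/r*th,p[1]/r*th,1])
    else:p=p/p[2]
    return (K@p)[:2]
E
python3 - <<'E'
from h import *
print(env.state())
for n in('scene','top'):
    snap(n,n+'0.png');c=env.camera_info(n);print(n,np.round(c['K'],1).tolist(),np.round(c['R'],3).tolist(),np.round(c['t'],3))
E
```

```text
{'t': 0.0, 'q': array([-1.30662221e+00,  3.51241826e-01,  1.65241364e+00,  4.90685084e-06,
        1.13910820e+00, -8.45998620e-02]), 'dq': array([-9.55537592e-05, -6.52424673e-04,  7.67061868e-04, -7.59790159e-04,
       -6.59777638e-04,  7.81186635e-04]), 'joint_efforts': array([ 4.93607931e-04, -4.97325468e+01, -2.85252142e+01,  6.99582975e-02,
        2.57547927e-02, -9.05514571e-05]), 'ee_pos': array([ 0.18790325, -0.51657299,  0.24310232]), 'tcp_rot': array([ 9.84833094e-01,  1.73503415e-01, -5.02818922e-05, -5.83351380e-04]), 'ft_force': array([-0.08860798, -0.18528138, -0.18224727]), 'ft_torque': array([0.01145177, 0.04119741, 0.02328542]), 'finger_gap': 0.0928399782283216}
scene [[514.3, 0.0, 317.6], [0.0, 514.3, 206.9], [0.0, 0.0, 1.0]] [[-0.298, 0.955, 0.018], [0.53, 0.181, -0.829], [-0.794, -0.237, -0.56]] [ 0.174 -0.159  1.427]
top [[429.6, 0.0, 321.2], [0.0, 429.6, 198.4], [0.0, 0.0, 1.0]] [[0.015, -1.0, 0.024], [-0.989, -0.019, -0.145], [0.146, -0.022, -0.989]] [-0.053  0.528  0.808]
```

View pics/top0.png

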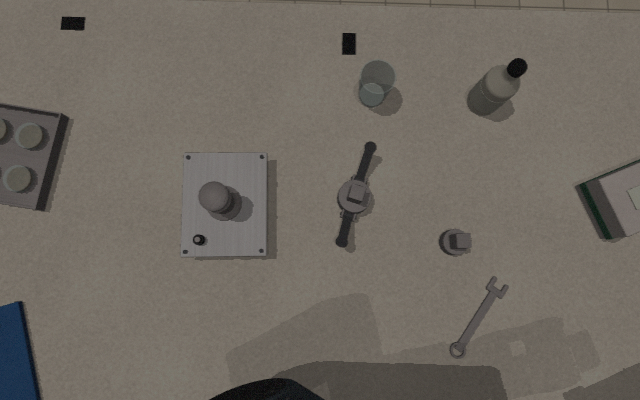

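View pics/scene0.png

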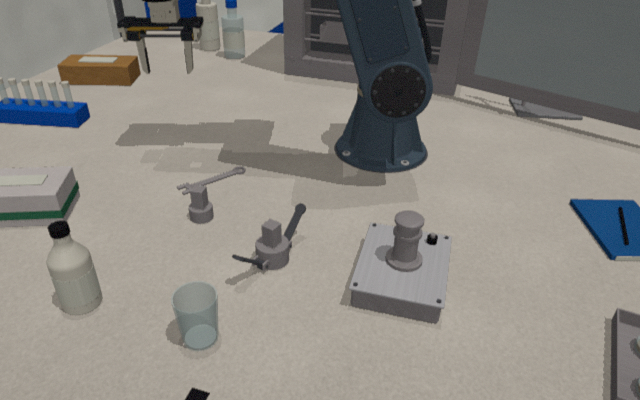

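The top view shows the coupling at about (355,195), its arm tips at about (370,147) and (342,242), the adaptor lip at about (214,196), and the cap at (456,242). The scene view shows the coupling at (272,250) and the adaptor top at (408,220). I'll zoom in on these.

```bash
python3 - <<'E'
from h import *
t=cv2.imread('pics/top0.png');s=cv2.imread('pics/scene0.png')
a=cv2.resize(t[130:260,310:410],(400,520),interpolation=3)
b=cv2.resize(s[190:280,220:320],(400,360),interpolation=3)
c=cv2.resize(t[170:230,185:265],(400,300),interpolation=3);
d=cv2.resize(s[200:280,370:450],(240,240),interpolation=3)
o=np.zeros((600,800,3),np.uint8);o[:520,:400]=a;o[:360,400:]=b;o[360:600,400:640]=d
cv2.imwrite('pics/z1.png',o)
g=lambda *k:np.round(atz('top',*k),4)
print('boss',g(357,191,.088),'skirt',g(354,197,.043),'tips',g(370,147,.081),g(342,242,.081),'adap',g(214,196,.148))
print(np.round(atz('scene',408,220,.148),4),np.round(atz('scene',272,229,.088),4))
E
```

```text
boss [ 0.5374 -0.1091  0.088 ] skirt [ 0.5328 -0.108   0.043 ] tips [ 0.6243 -0.1345  0.081 ] [ 0.4425 -0.0824  0.081 ] adap [0.5141 0.1419 0.148 ]
[0.5251 0.1435 0.148 ] [ 0.5504 -0.1017  0.088 ]
```

View pics/z1.png

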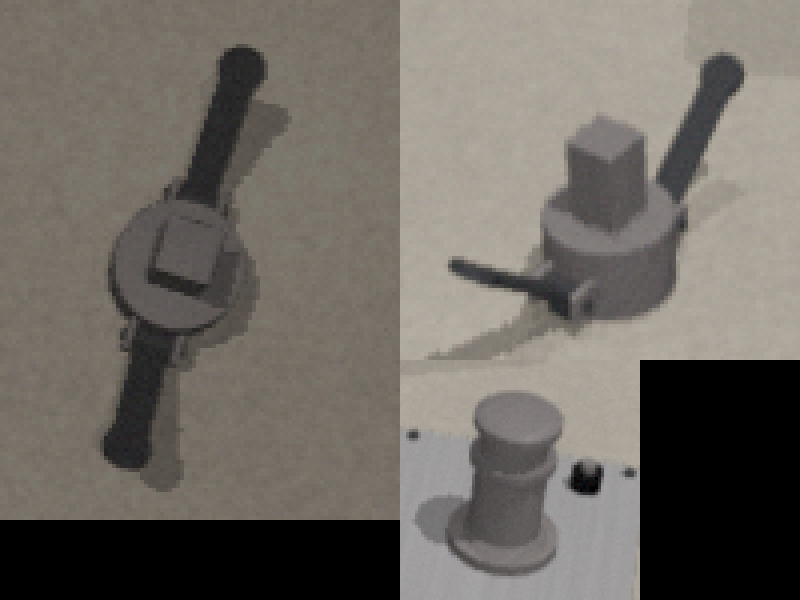

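```bash
cat >> h.py <<'E'
def tri(*obs):
    A=np.zeros((3,3));b=np.zeros(3);rs=[ray(*o) for o in obs]
    for o,d in rs:
        d=d/np.linalg.norm(d);P=np.eye(3)-np.outer(d,d);A+=P;b+=P@o
    X=np.linalg.solve(A,b);return np.round(X,4),np.round([proj(o[0],X,*o[3:])-np.array(o[1:3]) for o in obs],1)
from scipy.spatial.transform import Rotation as Ro
def delta(X):
    s=env.state();R=Ro.from_quat(s['tcp_rot']).as_matrix()
    return np.round(R.T@(np.array(X)-s['ee_pos']),4), np.round(np.degrees(np.arctan2(R[1,0],R[0,0])),2)
E
python3 - <<'E'
from h import *
print('boss',tri(('top',356.8,192.5),('scene',271.5,224.2)))
print('adap',tri(('top',214,196),('scene',409.5,219.3)))
print('knob',tri(('top',199,239),('scene',432,238)))
print(delta([.535,-.107,.22]),np.round(env.camera_info('wrist')['K'],1).tolist())
c=env.camera_info('wrist');R=np.array(c['R']);print(np.round(R,2),-R.T@c['t'])
t=cv2.imread('pics/top0.png');cv2.imwrite('pics/z2.png',cv2.resize(t[145:265,175:275],(500,600),interpolation=3))
E
```

```text
boss (array([ 0.5348, -0.1089,  0.0867]), array([[ 0., -0.],
       [ 0.,  0.]]))
adap (array([0.5147, 0.1441, 0.1426]), array([[-0.6,  0.1],
       [-0.6,  0. ]]))
knob (array([0.4445, 0.1867, 0.0606]), array([[-0.5,  0.1],
       [-0.5,  0.1]]))
(array([ 0.4662, -0.2663,  0.0235]), np.float64(19.98)) [[309.7, 0.0, 317.4], [0.0, 309.7, 200.9], [0.0, 0.0, 1.0]]
[[ 0.34 -0.94 -0.  ]
 [-0.9  -0.33  0.28]
 [-0.26 -0.09 -0.96]] [ 0.26156277 -0.48988609  0.38476129]
```

View pics/z2.png

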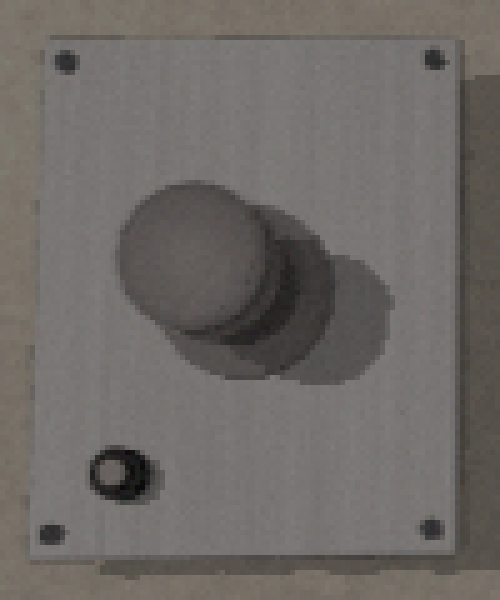

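The lip circle is centred at about (214,196), with a valve knob on the lid at (199,239). The knob lies at (0.445,0.187), so I'll seat the coupling with its arms yawed away from it.

Call:
step_arm([
  [[0.06,-0.034,0.003],0.15],
  [[0.116,-0.066,0.006],0.3],
  [[0.17,-0.097,0.009],0.45],
  [[0.223,-0.127,0.012],0.63],
  [[0.276,-0.158,0.015],0.63],
], gripper=1, newtons=50)

```text
t: 0.72
ee_pos: [0.3862, -0.282, 0.2289]
tcp_rot: [0.99, -0.142, -0.0, -0.0]
ft_force: [1.7, -0.8, 0.2]
finger_gap: 0.0929
```

```bash
python3 - <<'E'
from h import *
print(delta([.535,-.107,.22]))
E
```

```text
(array([ 0.0938, -0.2097,  0.009 ]), np.float64(-16.29))
```

Call:
step_arm([
  [[0.025,-0.055,0.003],0],
  [[0.05,-0.11,0.006],0],
  [[0.074,-0.165,0.008],0],
  [[0.094,-0.21,0.009],0],
  [[0.094,-0.21,0.009],0],
])

```text
t: 1.35
ee_pos: [0.5364, -0.1045, 0.2194]
tcp_rot: [0.99, -0.14, -0.0, -0.001]
ft_force: [-0.1, 0.2, -0.4]
finger_gap: 0.0933
```

```bash
python3 - <<'E'
from h import *
import json
print(delta([.535,-.109,.078]))
c=env.camera_info('wrist');im=snap('wrist','w1.png')
for n,p in dict(boss=[.535,-.109,.088],skirt=[.535,-.109,.043],adap=[.516,.143,.148]).items(): print(n,proj('wrist',p,c))
E
```

```text
(array([0.    , 0.0049, 0.1414]), np.float64(-16.09))
boss [323.1631843  199.76049445]
skirt [322.4413116  187.99836842]
adap [ 93.55668637 297.90859311]
```

View pics/w1.png

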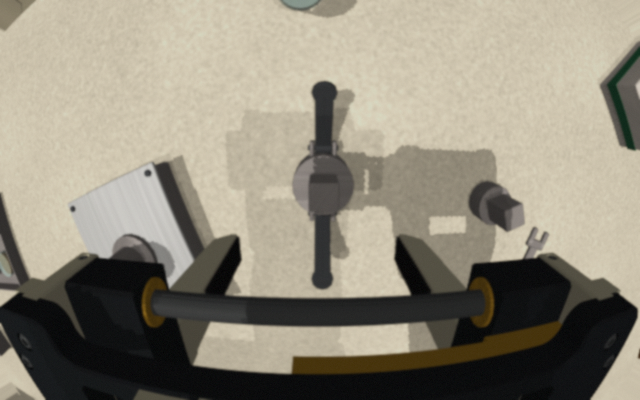

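The wrist view agrees: boss top at about (323,196), predicted (323,200), with the arms vertical in the picture from (324,90) to (322,280), so the yaw is aligned. Descending to grasp.

Call:
step_arm([
  [[0,0.005,0.04],0],
  [[0,0.005,0.08],0],
  [[0,0.005,0.115],0],
  [[0,0.005,0.141],0],
  [[0,0.005,0.141],0],
])

```text
t: 2.02
ee_pos: [0.5323, -0.1112, 0.0771]
tcp_rot: [0.99, -0.141, -0.003, -0.001]
ft_force: [-0.2, 0.1, 0.2]
finger_gap: 0.0929
```

Call:
step_arm([
  [[0,0,0],0],
  [[0,0,0],0],
  [[0,0,0],0],
  [[0,0,0],0],
  [[0,0,0],0],
], gripper=0, newtons=50)

```text
t: 2.65
ee_pos: [0.5324, -0.1111, 0.0772]
tcp_rot: [0.99, -0.141, -0.002, -0.001]
ft_force: [-1.1, 0.3, 0.0]
finger_gap: 0.0477
```

Call:
step_arm([
  [[0,0,0],0],
  [[0,0,0],0],
  [[0,0,0],0],
])

```text
t: 3.02
ee_pos: [0.5324, -0.1109, 0.0772]
tcp_rot: [0.99, -0.141, -0.002, -0.001]
ft_force: [0.3, 3.7, 0.4]
finger_gap: 0.0276
```

Call:
step_arm([
  [[0,0,0],0],
  [[0,0,-0.04],0],
  [[0,0,-0.09],0],
  [[0,0,-0.14],0],
  [[0,0,-0.19],0],
])

```text
t: 3.65
ee_pos: [0.5325, -0.1114, 0.268]
tcp_rot: [0.99, -0.141, -0.003, -0.001]
ft_force: [0.8, -0.7, -4.7]
finger_gap: 0.0276
```

```bash
python3 - <<'E'
from h import *
print(delta([.516,.143,.265]),env.state()['ft_force'],env.state()['finger_gap'])
E
```

```text
(array([-0.0869, -0.2396,  0.0038]), np.float64(-16.23)) [ 0.75608027 -0.67415251 -4.74374041] 0.02759229158864857
```

```bash
python3 - <<'E'
from h import *
print(delta([.4425,.053,.265]))
E
```

```text
(array([-0.1323, -0.1327,  0.004 ]), np.float64(-16.23))
```

Call:
step_arm([
  [[-0.035,-0.035,0.0],-0.16],
  [[-0.07,-0.07,0.0],-0.32],
  [[-0.105,-0.105,0.0],-0.48],
  [[-0.132,-0.132,0.0],-0.63],
  [[-0.132,-0.132,0.0],-0.63],
])

```text
t: 4.28
ee_pos: [0.4411, 0.0537, 0.2685]
tcp_rot: [0.985, 0.175, -0.004, -0.002]
ft_force: [0.1, 0.1, -5.4]
finger_gap: 0.0276
```

Call:
step_arm([
  [[0,0,0],0],
])

```text
t: 4.4
ee_pos: [0.4411, 0.0533, 0.2682]
tcp_rot: [0.985, 0.174, -0.004, -0.002]
ft_force: [0.9, 0.6, -5.9]
finger_gap: 0.0275
```

```bash
python3 - <<'E'
from h import *
import pickle
c=env.camera_info('wrist');im=snap('wrist','w2.png');pickle.dump(c,open('w2.pkl','wb'))
print(env.state()['ee_pos'],delta([.516,.143,.265]))
for z in(.148,.05): print(proj('wrist',[.516,.143,z],c))
E
```

```text
[0.44106269 0.05324548 0.26816561] (array([ 0.1012, -0.0586,  0.0027]), np.float64(20.03))
[248.39514579  87.30105523]
[267.23481738  93.3183673 ]
```

View pics/w2.png

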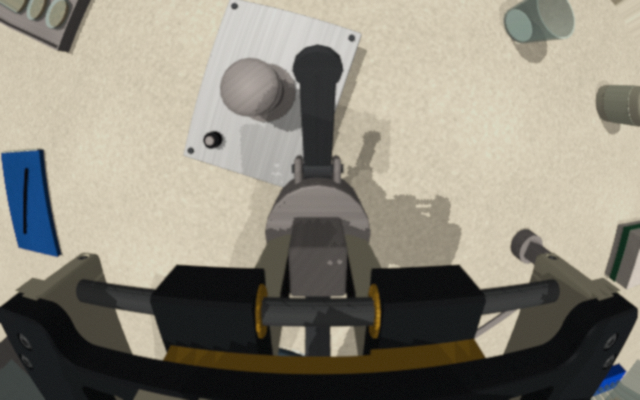

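Adaptor lip centre is at about (251,88), predicted (248,87). The coupling hangs upright in the grip, with skirt columns 266–371 and the front top edge of the boss at row 218. I'll refine both the adaptor centre and the grasp offset.

```bash
python3 - <<'E'
from h import *
import pickle
c=pickle.load(open('w2.pkl','rb'));im=cv2.imread('pics/w2.png')
g=cv2.cvtColor(im,cv2.COLOR_BGR2GRAY)[40:140,200:300];g=cv2.resize(g,None,fx=4,fy=4,interpolation=3)
h=cv2.HoughCircles(g,cv2.HOUGH_GRADIENT,1.5,40,param1=80,param2=20,minRadius=100,maxRadius=150)
for u,v,r in h[0][:3]: print(200+u/4,40+v/4,r/4,atz('wrist',200+u/4,40+v/4,.146,c))
s=env.state();R=Ro.from_quat(s['tcp_rot']).as_matrix();p=s['ee_pos']
print(np.round(R,3))
T=lambda x,y,z:proj('wrist',p+R@np.array([x,y,z]),c)
for e in(-.004,0,.004): print(e,'boss front',T(e+.014,0,-.011),'skirt front top',T(e+.033,0,.034),'sides',T(e,.033,.034),T(e,-.033,.034),'tip',T(e+.102,0,-.004))
cv2.imwrite('pics/z3.png',np.hstack([cv2.resize(im[150:250,250:390],(560,400),interpolation=3),cv2.resize(im[50:130,210:255+35],(400,400))])[:,:800])
E
```

```text
250.4375 87.4375 30.625 [0.51641078 0.14173138 0.146     ]
265.4375 92.3125 29.425 [0.51631949 0.12792333 0.146     ]
259.4375 82.5625 37.2625 [0.52270573 0.13567333 0.146     ]
[[ 0.939  0.343 -0.009]
 [ 0.343 -0.939  0.002]
 [-0.008 -0.005 -1.   ]]
-0.004 boss front [317.65854267 262.71882237] skirt front top [317.54623499 198.28501619] sides [369.92166205 248.72671323] [265.16570433 248.78817922] tip [317.61695255  69.60158851]
0 boss front [317.65893747 255.18433273] skirt front top [317.54526296 191.71246236] sides [370.31702914 242.94583037] [264.76871025 243.00609266] tip [317.61473329  60.82183749]
0.004 boss front [317.6592497  247.46485054] skirt front top [317.54424652 185.06705939] sides [370.70575483 237.06826523] [264.37828574 237.12723792] tip [317.61242049  52.12660613]
```

View pics/z3.png

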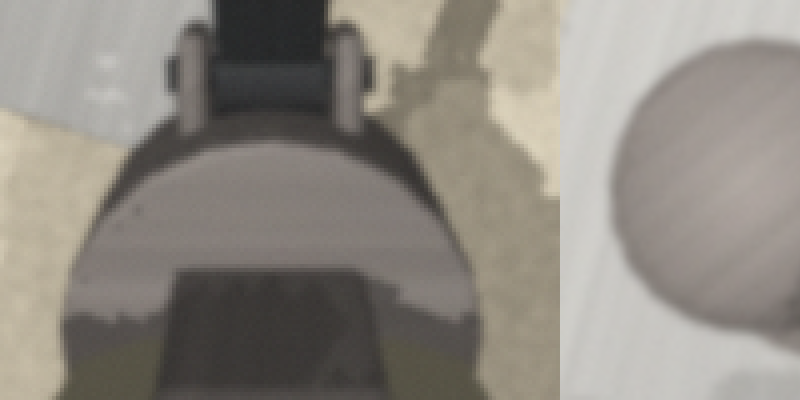

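Grasp offset is +4 mm along tool x. The adaptor is at (0.516,0.142), so the TCP target is (0.513,0.1406), with home at TCP z of about 0.190.

```bash
python3 - <<'E'
from h import *
print(delta([.513,.1406,.235]))
E
```

```text
(array([ 0.0978, -0.0573,  0.0327]), np.float64(20.03))
```

Call:
step_arm([
  [[0.035,-0.02,0],0],
  [[0.07,-0.04,0],0],
  [[0.098,-0.057,0],0],
  [[0.098,-0.057,0.02],0],
  [[0.098,-0.057,0.032],0],
])

```text
t: 5.08
ee_pos: [0.5133, 0.1397, 0.2342]
tcp_rot: [0.985, 0.173, -0.005, -0.002]
ft_force: [0.5, -1.0, -5.3]
finger_gap: 0.028
```

```bash
python3 - <<'E'
from h import *
print(delta([.513,.1406,.19]))
s=snap('scene','s2.png')[:,:,::-1];t=snap('top','t2.png')[:,:,::-1]
cv2.imwrite('pics/z4.png',np.hstack([cv2.resize(s[120:280,350:470],(400,533),interpolation=3),cv2.resize(t[130:290,160:280],(400,533),interpolation=3)]))
E
```

```text
(array([ 0.0005, -0.0007,  0.0442]), np.float64(19.96))
```

View pics/z4.png

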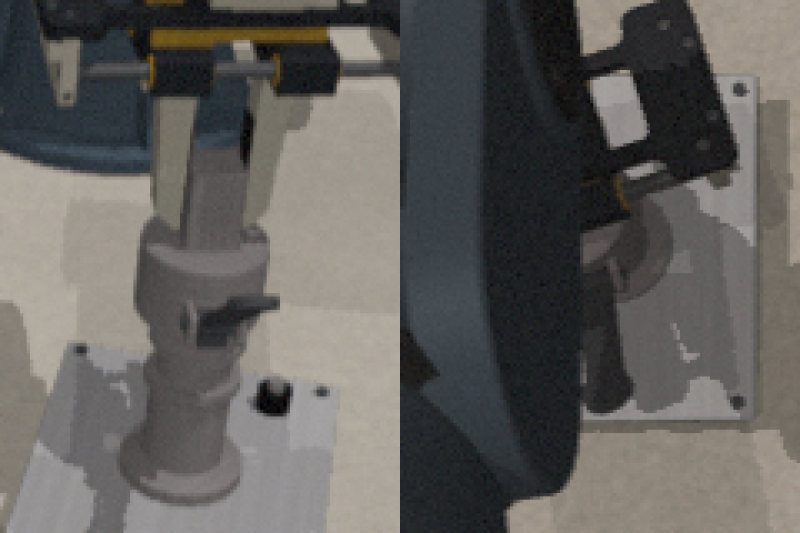

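The scene crop shows the skirt just over the lip (skirt columns 133–268, ring 146–240, flange 120–242). I'll check these against projections.

```bash
python3 - <<'E'
from h import *
for A in([.516,.142],[.513,.142],[.516,.146]):
    print(A,[np.round((proj('scene',A+[z])-[350,120])*3.333,0).tolist() for z in(.055,.098,.165,.2)])
E
```

```text
[0.516, 0.142] [[174.0, 460.0], [182.0, 399.0], [197.0, 297.0], [205.0, 240.0]]
[0.513, 0.142] [[175.0, 457.0], [183.0, 396.0], [198.0, 294.0], [206.0, 237.0]]
[0.516, 0.146] [[181.0, 462.0], [190.0, 400.0], [205.0, 298.0], [213.0, 241.0]]
```

By the scene camera the coupling sits about 2–3 mm short in +y, so I'll shift it by about 2.5 mm and go down while watching the force.

Call:
step_arm([
  [[0.001,-0.0025,0],0],
  [[0.001,-0.0025,0.006],0],
  [[0.001,-0.0025,0.011],0],
  [[0.001,-0.0025,0.015],0],
])

```text
t: 5.68
ee_pos: [0.5126, 0.1423, 0.2189]
tcp_rot: [0.985, 0.173, -0.006, -0.002]
ft_force: [0.8, -0.2, -5.1]
finger_gap: 0.0278
```

Mouth is about 6 mm below the lip top with no contact force, so it is going on freely.

Call:
step_arm([
  [[0,0,0.005],0],
  [[0,0,0.01],0],
  [[0,0,0.015],0],
  [[0,0,0.02],0],
  [[0,0,0.024],0],
])

```text
t: 6.3
ee_pos: [0.5123, 0.1423, 0.1945]
tcp_rot: [0.985, 0.173, -0.006, -0.002]
ft_force: [-0.9, 0.0, -5.9]
finger_gap: 0.0276
```

Call:
step_arm([
  [[0,0,0.002],0],
  [[0,0,0.004],0],
  [[0,0,0.006],0],
  [[0,0,0.007],0],
  [[0,0,0.008],0],
])

```text
t: 6.92
ee_pos: [0.5124, 0.1424, 0.1901]
tcp_rot: [0.985, 0.173, -0.005, -0.002]
ft_force: [-19.5, -3.7, 40.6]
finger_gap: 0.0276
```

Firm stop at TCP z 0.190, exactly the expected home height. I'll relieve the force, then release.

Call:
step_arm([
  [[0,0,0],0],
  [[0,0,0],0],
])

```text
t: 7.18
ee_pos: [0.5125, 0.1424, 0.1902]
tcp_rot: [0.985, 0.173, -0.005, -0.002]
ft_force: [-0.8, 1.3, 2.8]
finger_gap: 0.0276
```

Call:
step_arm([
  [[0,0,0],0],
  [[0,0,0],0],
  [[0,0,0],0],
  [[0,0,0],0],
  [[0,0,0],0],
], gripper=0.8)

```text
t: 7.8
ee_pos: [0.5125, 0.1424, 0.1902]
tcp_rot: [0.985, 0.173, -0.005, -0.002]
ft_force: [0.2, -0.5, -0.1]
finger_gap: 0.072
```

Call:
step_arm([
  [[0,0,0],0],
  [[0,0,-0.03],0],
  [[0,0,-0.08],0],
  [[0,0,-0.1],0],
  [[0,0,-0.1],0],
])

```text
t: 8.43
ee_pos: [0.514, 0.1424, 0.2913]
tcp_rot: [0.985, 0.173, -0.003, -0.002]
ft_force: [-0.4, -1.2, -1.1]
finger_gap: 0.0747
```

```bash
python3 - <<'E'
from h import *
import pickle
c=env.camera_info('wrist');im=snap('wrist','w3.png')
A=np.array([.516,.143]);d=np.array([np.cos(np.radians(20)),np.sin(np.radians(20))])
for n,r,z in(('boss',0,.201),('skirt c',0,.156),('pushA',.08,.172),('tipA',.1,.192),('pushB',-.08,.172),('tipB',-.1,.192)): print(n,proj('wrist',[*(A+d*r),z],c).round(1))
s=env.state();print(s['ee_pos'],s['finger_gap'])
E
```

```text
boss [318.1 211.1]
skirt c [318.2 195.7]
pushA [318.1 108. ]
tipA [318.   82.1]
pushB [318.1 279.6]
tipB [318.1 308.1]
[0.51345226 0.14226559 0.28991911] 0.07425230383205944
```

View pics/w3.png

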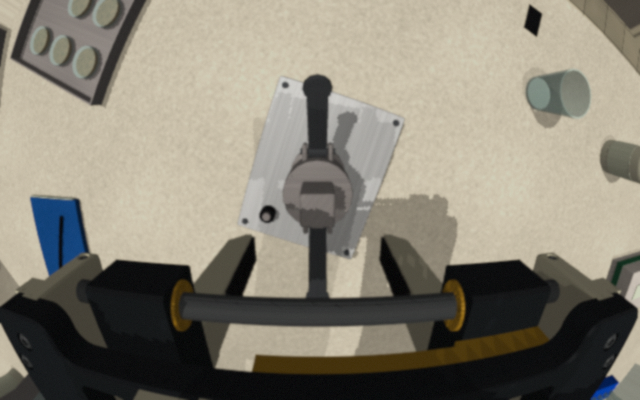

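The coupling sits on the adaptor with both arms up: tips at (317,88) and (317,290), knob at (268,213) clear of both. I'll close the fingers and move over the +x side arm.

Call:
step_arm([
  [[0.03,0,0],0],
  [[0.06,0,0],0],
  [[0.082,0,0],0],
  [[0.082,0,0],0],
  [[0.082,0,0],0],
], gripper=0, newtons=40)

```text
t: 9.1
ee_pos: [0.5897, 0.17, 0.2882]
tcp_rot: [0.985, 0.173, -0.006, -0.002]
ft_force: [-0.2, 1.0, -0.4]
finger_gap: 0.0291
```

Call:
step_arm([
  [[0,0,0.02],0],
  [[0,0,0.04],0],
  [[0,0,0.055],0],
  [[0,0,0.07],0],
  [[0,0,0.08],0],
])

```text
t: 9.72
ee_pos: [0.5886, 0.17, 0.2074]
tcp_rot: [0.985, 0.173, -0.006, -0.002]
ft_force: [0.6, 0.2, -0.8]
finger_gap: 0.0005
```

Call:
step_arm([
  [[0.002,0,0.01],0],
  [[0.002,0,0.02],0],
  [[0.002,0,0.03],0],
  [[0.002,0,0.04],0],
  [[0.002,0,0.048],0],
])

```text
t: 10.35
ee_pos: [0.5899, 0.1708, 0.1588]
tcp_rot: [0.985, 0.173, -0.006, -0.002]
ft_force: [0.7, 0.7, 0.7]
finger_gap: 0.0009
```

Call:
step_arm([
  [[0.001,0,0.007],0],
  [[0.001,0,0.014],0],
  [[0.001,0,0.02],0],
  [[0.001,0,0.025],0],
  [[0.001,0,0.028],0],
])

```text
t: 10.98
ee_pos: [0.5905, 0.1712, 0.1305]
tcp_rot: [0.985, 0.173, -0.006, -0.002]
ft_force: [0.0, -0.6, 1.6]
finger_gap: 0.0006
```

Call:
step_arm([
  [[0,0,0.003],0],
  [[0,0,0.005],0],
  [[0,0,0.007],0],
])

```text
t: 11.35
ee_pos: [0.5905, 0.1712, 0.1235]
tcp_rot: [0.985, 0.173, -0.006, -0.002]
ft_force: [0.5, 0.2, 1.2]
finger_gap: 0.0007
```

Call:
step_arm([
  [[0,0,0.001],0],
  [[0,0,0.002],0],
  [[0,0,0.003],0],
])

```text
t: 11.72
ee_pos: [0.5907, 0.1712, 0.1207]
tcp_rot: [0.985, 0.173, -0.005, -0.002]
ft_force: [0.2, 0.3, 3.8]
finger_gap: 0.0006
```

Call:
step_arm([
  [[0,0,0.001],0],
  [[0,0,0.002],0],
  [[0,0,0.003],0],
])

```text
t: 12.1
ee_pos: [0.591, 0.1713, 0.1181]
tcp_rot: [0.985, 0.173, -0.005, -0.002]
ft_force: [1.3, 0.4, 5.0]
finger_gap: 0.0004
```

Call:
step_arm([
  [[0,0,0.001],0],
  [[0,0,0.002],0],
])

```text
t: 12.35
ee_pos: [0.5913, 0.1714, 0.1163]
tcp_rot: [0.985, 0.173, -0.004, -0.002]
ft_force: [1.9, 0.5, 4.5]
finger_gap: 0.0008
```

Call:
step_arm([
  [[0,0,0.0015],0],
  [[0,0,0.003],0],
])

```text
t: 12.6
ee_pos: [0.5914, 0.1714, 0.1133]
tcp_rot: [0.985, 0.173, -0.004, -0.002]
ft_force: [1.2, 1.0, 4.2]
finger_gap: 0.0004
```

Call:
step_arm([
  [[0,0,0.0015],0],
  [[0,0,0.003],0],
])

```text
t: 12.85
ee_pos: [0.5913, 0.1714, 0.1102]
tcp_rot: [0.985, 0.173, -0.004, -0.002]
ft_force: [1.4, 1.0, 5.6]
finger_gap: 0.0002
```

```bash
python3 - <<'E'
from h import *
s=snap('scene','s3.png')[:,:,::-1]
cv2.imwrite('pics/z5.png',cv2.resize(s[130:290,340:480],(700,600)[:2] if 0 else (525,600),interpolation=3))
E
```

```text
(no output)
```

View pics/z5.png

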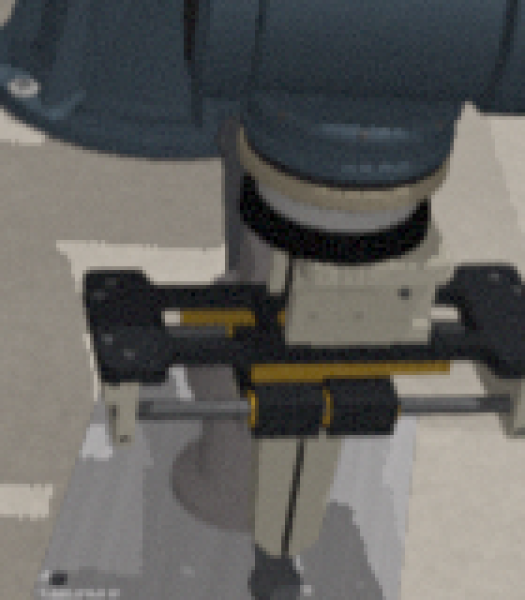

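The fingers (tips at crop (285,550)) bear on the arm, whose end at (275,580) is well down. I'll push on to the stop.

Call:
step_arm([
  [[0,0,0.0015],0],
  [[0,0,0.003],0],
])

```text
t: 13.15
ee_pos: [0.5919, 0.1716, 0.1075]
tcp_rot: [0.985, 0.173, -0.003, -0.002]
ft_force: [2.0, 0.7, 8.0]
finger_gap: 0.0004
```

Call:
step_arm([
  [[0,0,0.0015],0],
  [[0,0,0.003],0],
])

```text
t: 13.4
ee_pos: [0.5927, 0.1717, 0.1053]
tcp_rot: [0.985, 0.173, -0.002, -0.002]
ft_force: [2.0, 1.2, 10.3]
finger_gap: 0.0007
```

Call:
step_arm([
  [[0,0,0.002],0],
  [[0,0,0.004],0],
])

```text
t: 13.65
ee_pos: [0.594, 0.1721, 0.1024]
tcp_rot: [0.985, 0.173, -0.0, -0.002]
ft_force: [4.1, 1.5, 12.9]
finger_gap: 0.0003
```

Call:
step_arm([
  [[0,0,0.001],0],
  [[0,0,0.003],0],
])

```text
t: 13.9
ee_pos: [0.5952, 0.1724, 0.1005]
tcp_rot: [0.985, 0.173, 0.001, -0.002]
ft_force: [2.8, 2.3, 12.3]
finger_gap: 0.0008
```

The tip is now sliding outward along the arm, which suggests the stop is reached and the coupling may be tilting slightly. I'll retreat and look.

Call:
step_arm([
  [[0.0,0,-0.03],0],
  [[0.0,0,-0.09],0],
  [[0.0,0,-0.15],0],
  [[-0.05,0,-0.19],0],
  [[-0.1,0,-0.19],0],
])

```text
t: 14.52
ee_pos: [0.5002, 0.1372, 0.2922]
tcp_rot: [0.985, 0.173, 0.003, -0.002]
ft_force: [-0.0, -0.8, 0.5]
finger_gap: 0.0003
```

Call:
step_arm([
  [[-0.05,0,0.0],0],
  [[-0.08,0,0.0],0],
  [[-0.08,0,0.0],0],
])

```text
t: 14.9
ee_pos: [0.4235, 0.1094, 0.2915]
tcp_rot: [0.985, 0.173, 0.002, -0.002]
ft_force: [0.5, 0.3, 0.9]
finger_gap: 0.0006
```

```bash
python3 - <<'E'
from h import *
print(env.state()['ee_pos'])
c=env.camera_info('wrist')
s=snap('scene','s4.png')[:,:,::-1];w=snap('wrist','w4.png')[:,:,::-1]
cv2.imwrite('pics/z6.png',np.hstack([cv2.resize(s[160:300,340:460],(429,500),interpolation=3),cv2.resize(w[60:260,250:390],(350,500),interpolation=3)]))
A=np.array([.516,.143]);d=np.array([np.cos(np.radians(20)),np.sin(np.radians(20))])
for n,r,z in(('boss',0,.201),('mouth',0,.113),('tipA closed',.102,.066),('bossbase',0,.156)):
  X=[*(A+d*r),z];print(n,(proj('scene',X)-[340,160])*3.57,(proj('wrist',X,c)-[250,60])*2.5+[429,0])
E
```

```text
[0.42352379 0.10944207 0.29150809]
boss [257.80554722 112.57206392] [598.36582662  68.5590411 ]
mouth [236.49781671 260.93476886] [598.65687198  87.47461075]
tipA closed [266.13652152 471.68424717] [ 598.4604497  -112.00990394]
bossbase [246.61710784 190.47558019] [598.53783342  79.72185973]
```

View pics/z6.png

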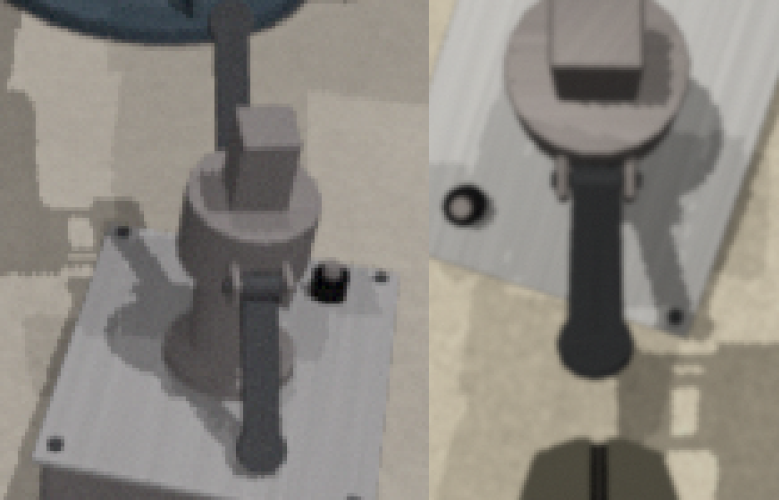

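Arm A is closed: its end is at (262,470), and the closed prediction is (266,472). However, the boss top at (267,127), predicted (258,113), shows the coupling has rocked a few degrees towards A. I'll press the boss top on its B side to reseat it.

Call:
step_arm([
  [[0.03,0,0],0],
  [[0.06,0,0],0],
  [[0.09,0,0],0],
  [[0.09,0,0.03],0],
  [[0.09,0,0.05],0],
])

```text
t: 15.62
ee_pos: [0.5108, 0.1413, 0.2401]
tcp_rot: [0.985, 0.173, 0.002, -0.002]
ft_force: [0.2, 0.5, -0.1]
finger_gap: 0.0003
```

Call:
step_arm([
  [[0,0,0.003],0],
  [[0,0,0.006],0],
  [[0,0,0.009],0],
])

```text
t: 16.0
ee_pos: [0.5112, 0.1414, 0.2315]
tcp_rot: [0.985, 0.173, 0.002, -0.002]
ft_force: [0.1, -0.3, 0.5]
finger_gap: 0.0005
```

Call:
step_arm([
  [[-0.003,0,0.002],0],
  [[-0.003,0,0.004],0],
])

```text
t: 16.25
ee_pos: [0.509, 0.1404, 0.2292]
tcp_rot: [0.985, 0.174, 0.004, -0.002]
ft_force: [-5.8, -2.1, 22.7]
finger_gap: 0.0003
```

Call:
step_arm([
  [[0,0,0.001],0],
  [[0,0,0.003],0],
])

```text
t: 16.5
ee_pos: [0.5095, 0.1404, 0.2289]
tcp_rot: [0.985, 0.174, 0.005, -0.002]
ft_force: [-11.2, -3.8, 35.0]
finger_gap: 0.0003
```

35 N on the boss top gave little movement. I'll back off and measure the tilt numerically by fitting a wireframe to the images.

Call:
step_arm([
  [[0,0,-0.02],0],
  [[0,0,-0.06],0],
  [[-0.05,0,-0.065],0],
  [[-0.1,0,-0.065],0],
  [[-0.1,0,-0.065],0],
])

```text
t: 17.12
ee_pos: [0.4126, 0.1052, 0.2933]
tcp_rot: [0.985, 0.173, 0.005, -0.002]
ft_force: [0.9, 0.4, 0.5]
finger_gap: 0.0005
```

```bash
cat > fit.py <<'E'
from h import *
from scipy.optimize import differential_evolution
from scipy.ndimage import map_coordinates
def wire():
    P=[];s=np.linspace(-1,1,25)
    q=[(-14,-14),(14,-14),(14,14),(-14,14)]
    for i in range(4):
        a=np.array(q[i]);b=np.array(q[(i+1)%4])
        for k in s: m=(a+b)/2+(b-a)/2*k;P.append([*m,88])
    for k in np.linspace(55,85,20):
        for c in q[:0]: pass
    B=[[14,14*j,k] for j in(-1,1) for k in np.linspace(48,86,25)]
    th=np.linspace(0,2*np.pi,120,endpoint=False)
    C=[[33*np.cos(t),33*np.sin(t),43] for t in th]
    return np.array(P)/1e3,np.array(B)/1e3,np.array(C)/1e3
def fit(img,cam,info,yaw=20,z0=.113,x0=(.516,.143),rng=(5,5,12,8),mask=None):
    g=cv2.GaussianBlur(cv2.cvtColor(img,cv2.COLOR_BGR2GRAY),(0,0),1.0).astype(float)
    G=np.hypot(cv2.Sobel(g,cv2.CV_64F,1,0),cv2.Sobel(g,cv2.CV_64F,0,1));G=np.minimum(G,60)
    P,B,C=wire();K=np.array(info['K']);R=np.array(info['R']);t=np.array(info['t'])
    def pose(p):
        # tilt about y by p[2] (+ = toward A), about x by p[3]; pivot at bore top z=35mm
        Rz=Ro.from_euler('z',yaw,degrees=True);T=Rz*Ro.from_euler('yx',[p[2],p[3]],degrees=True)
        c=Rz.apply([p[0]/1e3,p[1]/1e3,0])+[x0[0],x0[1],z0+.035]
        return lambda X:T.apply(X-[0,0,.035])+c
    def sc(p):
        f=pose(p);s=0
        for X,w in((P,1),(B,1),(C,1)):
            c=f(X)@R.T+t;u=c[:,:2]/c[:,2:]*[K[0,0],K[1,1]]+[K[0,2],K[1,2]]
            s+=w*map_coordinates(G,[u[:,1],u[:,0]],order=1).mean()
        return -s
    r=differential_evolution(sc,[(-k,k) for k in rng],seed=1,maxiter=150,tol=1e-6)
    return np.round(r.x,1),round(-r.fun,1)
E
python3 - <<'E'
from fit import *
snap('scene','s5.png');c=env.camera_info('scene')
for f in('s4','s5'): print(f,fit(cv2.imread(f'pics/{f}.png'),'scene',c))
print(env.state()['ee_pos'])
E
```

```text
s4 (array([-1.6,  3. , 11.1,  0.6]), np.float64(168.5))
s5 (array([-1.4,  3.3, 11.2,  1.9]), np.float64(169.6))
[0.41429135 0.10561445 0.29356702]
```

The fit gives a tilt of about 11° towards A, unchanged by pressing: my over-push past A's stop rocked it, and it is jammed. A was fully shut at fingertip z of about 0.096. The clean fix is to grip bar A by its sides, lift it open (which also levels the coupling), push the coupling home again, and then close A with a light touch.

Call:
step_arm([
  [[0.05,0,0],0],
  [[0.1,0,0],0],
  [[0.15,0,0],0],
  [[0.187,0,0],0],
  [[0.187,0,0.03],0],
], gripper=0.45)

```text
t: 17.8
ee_pos: [0.5936, 0.1708, 0.2662]
tcp_rot: [0.985, 0.174, 0.008, -0.002]
ft_force: [-0.4, -0.0, -1.0]
finger_gap: 0.0412
```

Call:
step_arm([
  [[0,0,0.04],0],
  [[0,0,0.08],0],
  [[0,0,0.11],0],
  [[0,0,0.13],0],
  [[0,0,0.13],0],
])

```text
t: 18.42
ee_pos: [0.5956, 0.1717, 0.1345]
tcp_rot: [0.985, 0.174, 0.007, -0.002]
ft_force: [0.3, -0.1, 1.2]
finger_gap: 0.0416
```

```bash
python3 - <<'E'
from h import *
print(env.state()['ee_pos'],env.state()['ft_force'],env.state()['finger_gap'],delta([.5893,.1697,.083]))
E
```

```text
[0.59555046 0.17170755 0.13451938] [ 0.29406926 -0.10902231  1.24528636] 0.04159870172593271 (array([-0.0073, -0.0002,  0.0514]), np.float64(19.99))
```

Call:
step_arm([
  [[-0.006,0,0.015],0],
  [[-0.006,0,0.03],0],
  [[-0.006,0,0.043],0],
  [[-0.006,0,0.05],0],
])

```text
t: 18.92
ee_pos: [0.5903, 0.1699, 0.0834]
tcp_rot: [0.985, 0.174, 0.006, -0.002]
ft_force: [0.4, -0.1, -0.4]
finger_gap: 0.0417
```

Call:
step_arm([
  [[0,0,0],0],
  [[0,0,0],0],
  [[0,0,0],0],
  [[0,0,0],0],
], gripper=0, newtons=25)

```text
t: 19.42
ee_pos: [0.5906, 0.1699, 0.0838]
tcp_rot: [0.985, 0.174, 0.007, -0.002]
ft_force: [0.2, 0.6, -0.8]
finger_gap: 0.0227
```

Gripped the arm's end (22.7 mm). Lifting it along its arc.

Call:
step_arm([
  [[0.006,0,-0.005],0],
  [[0.012,0,-0.01],0],
  [[0.017,0,-0.016],0],
])

```text
t: 19.8
ee_pos: [0.6063, 0.1757, 0.1003]
tcp_rot: [0.985, 0.174, 0.006, -0.002]
ft_force: [-4.3, -1.1, -0.2]
finger_gap: 0.0229
```

Call:
step_arm([
  [[0.006,0,-0.01],0],
  [[0.011,0,-0.018],0],
  [[0.014,0,-0.026],0],
  [[0.017,0,-0.038],0],
  [[0.018,0,-0.05],0],
])

```text
t: 20.42
ee_pos: [0.6226, 0.1816, 0.1513]
tcp_rot: [0.985, 0.174, 0.006, -0.002]
ft_force: [-3.3, -1.1, -2.2]
finger_gap: 0.0228
```

```bash
python3 - <<'E'
from fit import *
snap('scene','s6.png');c=env.camera_info('scene')
print(fit(cv2.imread('pics/s6.png'),'scene',c))
E
```

```text
(array([-4.1,  3.5, -0.5, -6.6]), np.float64(151.6))
```

Call:
step_arm([
  [[-0.001,0,-0.013],0],
  [[-0.005,0,-0.027],0],
  [[-0.011,0,-0.04],0],
  [[-0.018,0,-0.05],0],
  [[-0.023,0,-0.056],0],
])

```text
t: 21.1
ee_pos: [0.6017, 0.1737, 0.211]
tcp_rot: [0.985, 0.174, 0.009, -0.002]
ft_force: [5.5, 1.7, 2.6]
finger_gap: 0.0224
```

Call:
step_arm([
  [[0,0,0],0],
  [[0,0,0],0],
  [[0,0,0],0],
  [[0,0,-0.03],0],
  [[0,0,-0.08],0],
], gripper=0.45)

```text
t: 21.72
ee_pos: [0.5995, 0.173, 0.29]
tcp_rot: [0.985, 0.174, 0.007, -0.002]
ft_force: [-0.4, 0.7, 0.4]
finger_gap: 0.0417
```

Call:
step_arm([
  [[-0.05,0,0],0],
  [[-0.1,0,0],0],
  [[-0.15,0,0],0],
  [[-0.18,0,0],0],
  [[-0.18,0,0],0],
])

```text
t: 22.35
ee_pos: [0.4293, 0.1111, 0.2876]
tcp_rot: [0.985, 0.173, 0.007, -0.002]
ft_force: [0.4, -1.2, 0.4]
finger_gap: 0.042
```

```bash
python3 - <<'E'
from fit import *
snap('scene','s7.png');c=env.camera_info('scene')
print(env.state()['ee_pos'],fit(cv2.imread('pics/s7.png'),'scene',c))
for z in(.113,.118,.123): print(z,fit(cv2.imread('pics/s7.png'),'scene',c,z0=z))
# dark arm pixels in scene around adaptor
im=cv2.imread('pics/s7.png').astype(int)
m=(im.max(2)<75).astype(np.uint8)[150:300,360:460]
n,l,st,ce=cv2.connectedComponentsWithStats(m)
for i in range(1,n):
    if st[i,4]>30: print(st[i]+[360,150,0,0,0],ce[i]+[360,150])
A=np.array([.516,.143]);d=np.array([np.cos(np.radians(20)),np.sin(np.radians(20))])
for n,r,z in(('tipA open',.095,.187),('tipA shut',.095,.073),('hingeA',.038,.13),('tipB open',-.095,.187)): print(n,proj('scene',[*(A+d*r),z]))
E
```

```text
[0.43037727 0.11138939 0.28766804] (array([ -5. ,   2.6, -11.8,   0.3]), np.float64(162.9))
0.113 (array([ -5. ,   2.6, -11.8,   0.3]), np.float64(162.9))
0.118 (array([-1.6,  0.9, -7.7,  0.7]), np.float64(166.3))
0.123 (array([ 5. , -1.5, -6.6,  0.4]), np.float64(165.1))
[ 360  150   68   62 1075] [393.99906977 165.21860465]
[390 213   5  20  52] [391.92307692 222.32692308]
[408 229  30  16 248] [421.32258065 235.72580645]
[388 237  12  21  76] [393.82894737 247.73684211]
tipA open [423.27050089 231.78923237]
tipA shut [414.21958662 286.15692511]
hingeA [411.59712342 238.51139456]
tipB open [401.14787028 170.59380585]
```

Arm A is open again (dark blob at about (421,236), predicted tip (423,232)). The coupling now leans a little the other way, so I'll press the boss top down with closed fingers. Level is fingertip z = 0.201, i.e. TCP 0.226.

Call:
step_arm([
  [[0.04,0,0],0],
  [[0.08,0,0],0],
  [[0.094,0,0],0],
  [[0.094,0,0],0],
  [[0.094,0,0.04],0],
], gripper=0)

```text
t: 23.02
ee_pos: [0.5199, 0.1438, 0.2507]
tcp_rot: [0.985, 0.173, 0.01, -0.002]
ft_force: [0.5, -0.1, -0.1]
finger_gap: 0.0009
```

Call:
step_arm([
  [[0,0,0.005],0],
  [[0,0,0.01],0],
  [[0,0,0.014],0],
])

```text
t: 23.4
ee_pos: [0.5204, 0.1438, 0.2376]
tcp_rot: [0.985, 0.173, 0.011, -0.002]
ft_force: [-0.3, 0.4, -0.0]
finger_gap: 0.0003
```

Call:
step_arm([
  [[0,0,0.002],0],
  [[0,0,0.004],0],
  [[0,0,0.006],0],
])

```text
t: 23.78
ee_pos: [0.5206, 0.1439, 0.2317]
tcp_rot: [0.985, 0.173, 0.011, -0.002]
ft_force: [0.3, 0.5, -0.3]
finger_gap: 0.0005
```

Call:
step_arm([
  [[0,0,0.001],0],
  [[0,0,0.002],0],
  [[0,0,0.003],0],
])

```text
t: 24.15
ee_pos: [0.5214, 0.1441, 0.2298]
tcp_rot: [0.985, 0.173, 0.012, -0.002]
ft_force: [-0.3, -0.6, 11.6]
finger_gap: 0.0004
```

Call:
step_arm([
  [[-0.001,0,0.001],0],
  [[-0.001,0,0.002],0],
  [[-0.001,0,0.0025],0],
])

```text
t: 24.52
ee_pos: [0.5219, 0.1439, 0.2295]
tcp_rot: [0.985, 0.174, 0.014, -0.002]
ft_force: [-0.5, -0.8, 17.1]
finger_gap: 0.0007
```

```bash
python3 - <<'E'
from fit import *
snap('scene','s8.png')
s=env.state();print(s['ee_pos'],s['ft_force'],s['ft_torque'],s['q'].round(3),Ro.from_quat(s['tcp_rot']).as_matrix().round(3))
E
```

```text
[0.52197828 0.14394153 0.22958623] [-0.11185697 -0.50407754 16.31563371] [-0.10816904  0.16923685 -0.0412085 ] [0.182 0.338 1.708 0.004 1.067 1.402] [[ 0.939  0.342  0.028]
 [ 0.342 -0.94   0.008]
 [ 0.029  0.002 -1.   ]]
```

Call:
step_arm([
  [[0,0,-0.05],0],
  [[-0.04,0.03,-0.07],0],
  [[-0.08,0.07,-0.07],0],
  [[-0.11,0.12,-0.07],0],
  [[-0.14,0.17,-0.07],0],
])

```text
t: 25.2
ee_pos: [0.4459, -0.0658, 0.296]
tcp_rot: [0.985, 0.174, 0.015, -0.002]
ft_force: [1.5, -0.6, -0.3]
finger_gap: 0.0005
```

```bash
cat > fit2.py <<'E'
from fit import *
def fit2(views,fixed_tilt=None,yaw=20,x0=(.516,.143)):
    P,B,C=wire();GS=[]
    for img,cam in views:
        g=cv2.GaussianBlur(cv2.cvtColor(img,cv2.COLOR_BGR2GRAY),(0,0),.8).astype(float)
        G=np.hypot(cv2.Sobel(g,cv2.CV_64F,1,0),cv2.Sobel(g,cv2.CV_64F,0,1));i=env.camera_info(cam)
        GS.append((np.minimum(G,60)/60,np.array(i['K']),np.array(i['R']),np.array(i['t']),cam))
    def sc(p):
        Rz=Ro.from_euler('z',yaw+p[5],degrees=True);T=Rz*Ro.from_euler('yx',[p[3],p[4]],degrees=True)
        c0=Rz.apply([p[0]/1e3,p[1]/1e3,0])+[*x0,.148+p[2]/1e3];s=0
        for k,(G,K,R,t,cam) in enumerate(GS):
            for X in((P,B,C) if cam=='scene' else (P,C)):
                c=(T.apply(X-[0,0,.035])+c0)@R.T+t;u=c[:,:2]/c[:,2:]*[K[0,0],K[1,1]]+[K[0,2],K[1,2]]
                s+=map_coordinates(G,[u[:,1],u[:,0]],order=1).mean()
        return -s
    r=differential_evolution(sc,[(-6,6),(-6,6),(-3,10),(-14,14),(-8,8),(-5,5)],seed=1,maxiter=250,tol=1e-7,popsize=20)
    return np.round(r.x,1),round(-r.fun,2)
E
python3 - <<'E'
from fit2 import *
snap('scene','s9.png');snap('top','t9.png')
S=cv2.imread('pics/s9.png');T=cv2.imread('pics/t9.png')
print(fit2([(S,'scene'),(T,'top')]),fit2([(S,'scene')]))
print('shut',fit2([(cv2.imread('pics/s5.png'),'scene')]),'s7',fit2([(cv2.imread('pics/s7.png'),'scene')]))
o=np.hstack([cv2.resize(S[150:300,350:460],(403,550),interpolation=3),cv2.resize(T[130:270,160:261],(397,550),interpolation=3)])
cv2.imwrite('pics/z7.png',o); print(env.state()['ee_pos'])
E
```

```text
(array([-3.6,  1. ,  2.6, -7.7, -0.4, -2.1]), np.float64(4.57)) (array([-6. ,  1.6,  0.7, -8.4,  0.4, -1.5]), np.float64(2.86))
shut (array([-1.5,  3.3,  0. , 11.3,  1.8, -0.2]), np.float64(2.88)) s7 (array([-6. ,  1.6,  1.3, -9. ,  0.2, -1.4]), np.float64(2.81))
[ 0.44566344 -0.06817686  0.29583373]
```

Joint fit: coupling shifted −3.6 mm and leaning about −7.7° (towards B), wedged on the lip. I'll grip the boss lightly and draw it upright, since the boss can pivot between the pads.

```bash
python3 - <<'E'
from h import *
print(delta([.5077,.141,.29]))
E
```

```text
(array([ 0.1287, -0.176 ,  0.0091]), np.float64(19.71))
```

Call:
step_arm([
  [[0.035,-0.045,0],0],
  [[0.07,-0.095,0],0],
  [[0.105,-0.143,0],0],
  [[0.127,-0.176,0],0],
  [[0.127,-0.176,0.02],0],
], gripper=0.65, newtons=15)

```text
t: 25.92
ee_pos: [0.5071, 0.1436, 0.2795]
tcp_rot: [0.985, 0.173, 0.016, -0.001]
ft_force: [-0.4, -0.6, 0.0]
finger_gap: 0.046
```

```bash
python3 - <<'E'
from h import *
print(delta([.5077,.141,.195]),env.state()['finger_gap'],env.state()['ee_pos'])
E
```

```text
(array([-0.0029,  0.0024,  0.0845]), np.float64(19.91)) 0.04599669134636655 [0.50705964 0.14355132 0.27953628]
```

Call:
step_arm([
  [[-0.003,0.0024,0.02],0],
  [[-0.003,0.0024,0.045],0],
  [[-0.003,0.0024,0.07],0],
  [[-0.003,0.0024,0.084],0],
  [[-0.003,0.0024,0.084],0],
])

```text
t: 26.55
ee_pos: [0.5073, 0.1412, 0.195]
tcp_rot: [0.985, 0.173, 0.015, -0.001]
ft_force: [0.3, -0.6, -0.3]
finger_gap: 0.06
```

Call:
step_arm([
  [[0,0,0],0],
  [[0,0,0],0],
  [[0,0,0],0],
  [[0,0,0],0],
  [[0,0,0],0],
], gripper=0, newtons=15)

```text
t: 27.18
ee_pos: [0.5074, 0.1412, 0.1952]
tcp_rot: [0.985, 0.173, 0.015, -0.001]
ft_force: [-0.7, -1.1, 2.3]
finger_gap: 0.0281
```

Call:
step_arm([
  [[0.002,0,0],0],
  [[0.004,0,0],0],
  [[0.006,0,0],0],
  [[0.008,0,0],0],
  [[0.008,0,0],0],
])

```text
t: 27.8
ee_pos: [0.5146, 0.1439, 0.1948]
tcp_rot: [0.985, 0.173, 0.014, -0.001]
ft_force: [-3.1, -2.1, -8.3]
finger_gap: 0.0279
```

Call:
step_arm([
  [[0,0,0.001],0],
  [[0,0,0.003],0],
  [[0,0,0.005],0],
  [[0,0,0.006],0],
])

```text
t: 28.3
ee_pos: [0.5173, 0.1448, 0.1923]
tcp_rot: [0.985, 0.173, 0.019, -0.002]
ft_force: [-5.0, 1.1, 25.5]
finger_gap: 0.0278
```

Call:
step_arm([
  [[0,0,0],0],
  [[0,0,0],0],
  [[0,0,0],0],
  [[0,0,0],0],
], gripper=0.65)

```text
t: 28.8
ee_pos: [0.5174, 0.1448, 0.1921]
tcp_rot: [0.985, 0.173, 0.018, -0.002]
ft_force: [-0.2, -0.0, -0.0]
finger_gap: 0.0593
```

```bash
python3 - <<'E'
from fit2 import *
snap('scene','s10.png')
print(env.state()['ee_pos'],env.state()['ft_force'],fit2([(cv2.imread('pics/s10.png'),'scene')]))
E
```

```text
[0.51733997 0.14480635 0.19217068] [-0.20887482 -0.09618279 -0.30214596] (array([ 6. ,  1.1,  4. , -4.1,  0.6, -0.5]), np.float64(2.66))
```

Call:
step_arm([
  [[0,0,-0.04],0],
  [[0,0,-0.09],0],
  [[-0.05,0.03,-0.095],0],
  [[-0.09,0.08,-0.095],0],
  [[-0.12,0.13,-0.095],0],
], gripper=0)

```text
t: 29.48
ee_pos: [0.4444, -0.0205, 0.2832]
tcp_rot: [0.985, 0.173, 0.019, -0.002]
ft_force: [1.2, -0.5, -1.2]
finger_gap: 0.0152
```

Call:
step_arm([
  [[-0.03,0.05,0],0],
  [[-0.03,0.05,0],0],
])

```text
t: 29.72
ee_pos: [0.4326, -0.0808, 0.2822]
tcp_rot: [0.985, 0.171, 0.019, -0.002]
ft_force: [0.5, 0.2, -0.7]
finger_gap: 0.0006
```

```bash
python3 - <<'E'
from fit2 import *
snap('scene','s11.png');snap('top','t11.png')
S=cv2.imread('pics/s11.png');T=cv2.imread('pics/t11.png')
print(fit2([(S,'scene'),(T,'top')]),fit2([(S,'scene')]))
o=np.hstack([cv2.resize(S[150:300,350:460],(403,550),interpolation=3),cv2.resize(T[130:270,160:261],(397,550),interpolation=3)])
cv2.imwrite('pics/z8.png',o); print(env.state()['ee_pos'],env.state()['t'])
E
```

```text
(array([-0.8,  1.7,  0.1,  1.1, -0.4, -1.4]), np.float64(4.62)) (array([-3.5,  2.5, -2.7, -0.5, -0.3, -0.1]), np.float64(2.88))
[ 0.43330519 -0.07795929  0.2822197 ] 29.825
```

Now level and home: tilt about 1°, height error 0.1 mm, offset under 2 mm. Next I'll close A gently, stopping at TCP z of about 0.121, where the stop was felt before.

```bash
python3 - <<'E'
from h import *
print(delta([.588,.1705,.27]))
E
```

```text
(array([ 0.2293, -0.1811,  0.0204]), np.float64(19.88))
```

Call:
step_arm([
  [[0.045,-0.036,0.0],0],
  [[0.09,-0.072,0.0],0],
  [[0.135,-0.108,0.0],0],
  [[0.18,-0.144,0.0],0],
  [[0.215,-0.17,0.0],0],
])

```text
t: 30.45
ee_pos: [0.5778, 0.1592, 0.2895]
tcp_rot: [0.985, 0.174, 0.019, -0.002]
ft_force: [-0.4, -0.3, 0.6]
finger_gap: 0.0004
```

```bash
python3 - <<'E'
from h import *
print(delta([.5905,.1712,.205]))
E
```

```text
(array([ 0.0128, -0.0071,  0.0851]), np.float64(20.08))
```

Call:
step_arm([
  [[0.013,-0.007,0.015],0],
  [[0.013,-0.007,0.04],0],
  [[0.013,-0.007,0.065],0],
  [[0.013,-0.007,0.085],0],
])

```text
t: 30.95
ee_pos: [0.5899, 0.1733, 0.2037]
tcp_rot: [0.984, 0.176, 0.018, -0.002]
ft_force: [1.0, -0.2, 0.2]
finger_gap: 0.0005
```

Call:
step_arm([
  [[-0.001,0,0.012],0],
  [[-0.001,0,0.024],0],
  [[-0.001,0,0.036],0],
  [[-0.002,0,0.048],0],
  [[-0.002,0,0.06],0],
])

```text
t: 31.58
ee_pos: [0.59, 0.1732, 0.1431]
tcp_rot: [0.984, 0.175, 0.018, -0.002]
ft_force: [-0.8, 0.7, 2.6]
finger_gap: 0.0004
```

Call:
step_arm([
  [[0,0,0.007],0],
  [[0,0,0.013],0],
  [[0,0,0.018],0],
])

```text
t: 31.95
ee_pos: [0.5908, 0.1734, 0.1249]
tcp_rot: [0.984, 0.175, 0.018, -0.002]
ft_force: [0.8, 0.3, 2.4]
finger_gap: 0.0008
```

Call:
step_arm([
  [[0,0,0.001],0],
  [[0,0,0.002],0],
])

```text
t: 32.2
ee_pos: [0.5911, 0.1734, 0.1231]
tcp_rot: [0.984, 0.175, 0.018, -0.002]
ft_force: [-0.0, 0.9, 2.2]
finger_gap: 0.0005
```

Call:
step_arm([
  [[0,0,0.001],0],
  [[0,0,0.0015],0],
])

```text
t: 32.45
ee_pos: [0.5912, 0.1734, 0.1217]
tcp_rot: [0.984, 0.175, 0.019, -0.002]
ft_force: [0.2, 0.6, 1.4]
finger_gap: 0.0009
```

Call:
step_arm([
  [[0,0,0.0008],0],
  [[0,0,0.0015],0],
])

```text
t: 32.7
ee_pos: [0.5913, 0.1735, 0.1202]
tcp_rot: [0.984, 0.175, 0.019, -0.002]
ft_force: [-0.7, -0.1, 1.8]
finger_gap: 0.0006
```

```bash
python3 - <<'E'
from h import *
f=[]
for i in range(5): env.read_camera('scene'); f.append(env.state()['ft_force'][2])
print(np.round(f,2),env.state()['ee_pos'])
E
```

```text
[1.93 2.02 0.88 1.05 1.63] [0.59126836 0.17346215 0.12021483]
```

Call:
step_arm([
  [[0,0,0.001],0],
  [[0,0,0.0015],0],
  [[0,0,0.0015],0],
])

```text
t: 33.33
ee_pos: [0.5914, 0.1735, 0.1187]
tcp_rot: [0.984, 0.175, 0.019, -0.002]
ft_force: [-0.4, 0.6, 2.4]
finger_gap: 0.0006
```

Call:
step_arm([
  [[0,0,0.001],0],
  [[0,0,0.0015],0],
  [[0,0,0.0015],0],
])

```text
t: 33.7
ee_pos: [0.5916, 0.1736, 0.1174]
tcp_rot: [0.984, 0.175, 0.019, -0.002]
ft_force: [2.4, 0.3, 4.5]
finger_gap: 0.0007
```

Stop felt at TCP z of about 0.118 (force 1.5 → 4.5 N). Leaving A there and going over to B.

Call:
step_arm([
  [[0,0,-0.05],0],
  [[0,0,-0.11],0],
  [[-0.01,0,-0.165],0],
  [[-0.06,0,-0.17],0],
  [[-0.11,0,-0.17],0],
])

```text
t: 34.33
ee_pos: [0.4808, 0.1333, 0.2832]
tcp_rot: [0.984, 0.176, 0.019, -0.002]
ft_force: [-0.1, -0.1, 0.3]
finger_gap: 0.0006
```

```bash
python3 - <<'E'
from h import *
print(delta([.438,.1168,.27]),env.state()['ee_pos'])
E
```

```text
(array([-0.0463,  0.0006,  0.0114]), np.float64(20.22)) [0.48081336 0.13329576 0.28319893]
```

Call:
step_arm([
  [[-0.049,0,0.0],0],
  [[-0.049,0,0.005],0],
  [[-0.049,0,0.03],0],
  [[-0.049,0,0.055],0],
  [[-0.049,0,0.07],0],
])

```text
t: 34.95
ee_pos: [0.4375, 0.1172, 0.21]
tcp_rot: [0.984, 0.176, 0.018, -0.002]
ft_force: [0.0, -0.4, -0.2]
finger_gap: 0.0005
```

```bash
python3 - <<'E'
from fit2 import *
snap('scene','s12.png')
print(env.state()['ee_pos'],env.state()['ft_force'],fit2([(cv2.imread('pics/s12.png'),'scene')]))
E
```

```text
[0.43691862 0.11708753 0.20875546] [-0.91037374 -0.60280524 -2.22292413] (array([-3. ,  2.4, -1.9,  0.4,  0.5,  1.1]), np.float64(2.87))
```

Coupling is still level (0.4°) with A shut. Closing B.

Call:
step_arm([
  [[-0.001,0,0.014],0],
  [[-0.001,0,0.028],0],
  [[-0.002,0,0.042],0],
  [[-0.002,0,0.056],0],
  [[-0.003,0,0.068],0],
])

```text
t: 35.62
ee_pos: [0.4367, 0.1168, 0.14]
tcp_rot: [0.984, 0.175, 0.018, -0.002]
ft_force: [1.2, 0.2, 2.6]
finger_gap: 0.0004
```

Call:
step_arm([
  [[0,0,0.005],0],
  [[0,0,0.01],0],
  [[0,0,0.015],0],
])

```text
t: 36.0
ee_pos: [0.4374, 0.117, 0.1249]
tcp_rot: [0.984, 0.176, 0.018, -0.002]
ft_force: [0.2, -0.5, 1.6]
finger_gap: 0.0005
```

Call:
step_arm([
  [[0,0,0.001],0],
  [[0,0,0.002],0],
  [[0,0,0.002],0],
])

```text
t: 36.38
ee_pos: [0.4375, 0.117, 0.123]
tcp_rot: [0.984, 0.176, 0.018, -0.002]
ft_force: [0.0, -0.2, 1.0]
finger_gap: 0.0002
```

Call:
step_arm([
  [[0,0,0.001],0],
  [[0,0,0.002],0],
  [[0,0,0.002],0],
])

```text
t: 36.75
ee_pos: [0.4375, 0.117, 0.1209]
tcp_rot: [0.984, 0.176, 0.018, -0.002]
ft_force: [-0.3, 0.2, 1.8]
finger_gap: 0.0004
```

Call:
step_arm([
  [[0,0,0.001],0],
  [[0,0,0.0015],0],
  [[0,0,0.0015],0],
])

```text
t: 37.12
ee_pos: [0.4375, 0.117, 0.1194]
tcp_rot: [0.984, 0.176, 0.018, -0.002]
ft_force: [0.2, -0.2, 1.8]
finger_gap: 0.0003
```

Call:
step_arm([
  [[0,0,0.001],0],
  [[0,0,0.0015],0],
  [[0,0,0.0015],0],
])

```text
t: 37.5
ee_pos: [0.4375, 0.1171, 0.1178]
tcp_rot: [0.984, 0.176, 0.018, -0.002]
ft_force: [0.1, -0.6, 2.8]
finger_gap: 0.0002
```

Call:
step_arm([
  [[0,0,0.001],0],
  [[0,0,0.0015],0],
  [[0,0,0.0015],0],
])

```text
t: 37.88
ee_pos: [0.4376, 0.1171, 0.1163]
tcp_rot: [0.984, 0.176, 0.018, -0.002]
ft_force: [-1.3, 0.8, 2.0]
finger_gap: 0.0004
```

Call:
step_arm([
  [[0,0,0.001],0],
  [[0,0,0.0015],0],
  [[0,0,0.0015],0],
])

```text
t: 38.25
ee_pos: [0.4377, 0.1171, 0.1149]
tcp_rot: [0.984, 0.176, 0.018, -0.002]
ft_force: [-0.8, 0.3, 4.4]
finger_gap: 0.0008
```

B's stop felt (2 → 4.4 N). Retreating clear and checking with the last picture.

Call:
step_arm([
  [[0,0,-0.05],0],
  [[0,0,-0.11],0],
  [[0,0.03,-0.165],0],
  [[0,0.08,-0.17],0],
  [[0,0.13,-0.17],0],
])

```text
t: 38.88
ee_pos: [0.4772, -0.008, 0.2858]
tcp_rot: [0.984, 0.176, 0.019, -0.002]
ft_force: [0.7, -0.3, -0.3]
finger_gap: 0.0005
```

Call:
step_arm([
  [[-0.04,0.05,0],0],
  [[-0.04,0.09,0],0],
  [[-0.04,0.09,0],0],
])

```text
t: 39.25
ee_pos: [0.4709, -0.1083, 0.2841]
tcp_rot: [0.985, 0.174, 0.018, -0.002]
ft_force: [-0.2, -0.1, -1.0]
finger_gap: 0.0001
```

```bash
python3 - <<'E'
from fit2 import *
snap('scene','s13.png');snap('top','t13.png')
S=cv2.imread('pics/s13.png');T=cv2.imread('pics/t13.png')
r=fit2([(S,'scene'),(T,'top')]);print(r,env.state()['ee_pos'],env.state()['t'])
A=np.array([.5147,.1443]);d=np.array([np.cos(np.radians(20)),np.sin(np.radians(20))])
fs,ft=403/110,550/140
for sgn in(1,-1):
  for a in(1.57,1.45,1.3):
    th=np.pi/4-a
    X=[*(A+sgn*d*(.038+.09*np.cos(th))),.13+.09*np.sin(th)];print(sgn,a,((proj('scene',X)-[350,150])*fs).round(0),((proj('top',X)-[160,130])*ft+[403,0]).round(0))
cv2.imwrite('pics/z9.png',np.hstack([cv2.resize(S[150:300,350:460],(403,550),interpolation=3),cv2.resize(T[130:270,160:261],(397,550),interpolation=3)]))
E
```

```text
(array([-2. ,  1.9, -0.4,  2.6, -0.4, -1.9]), np.float64(4.67)) [ 0.47057485 -0.10601982  0.28413889] 39.35
1 1.57 [240. 518.] [586.  89.]
1 1.45 [245. 516.] [578.  71.]
1 1.3 [252. 509.] [567.  51.]
-1 1.57 [164. 260.] [712. 484.]
-1 1.45 [163. 240.] [713. 498.]
-1 1.3 [163. 216.] [714. 514.]
```

View pics/z9.png

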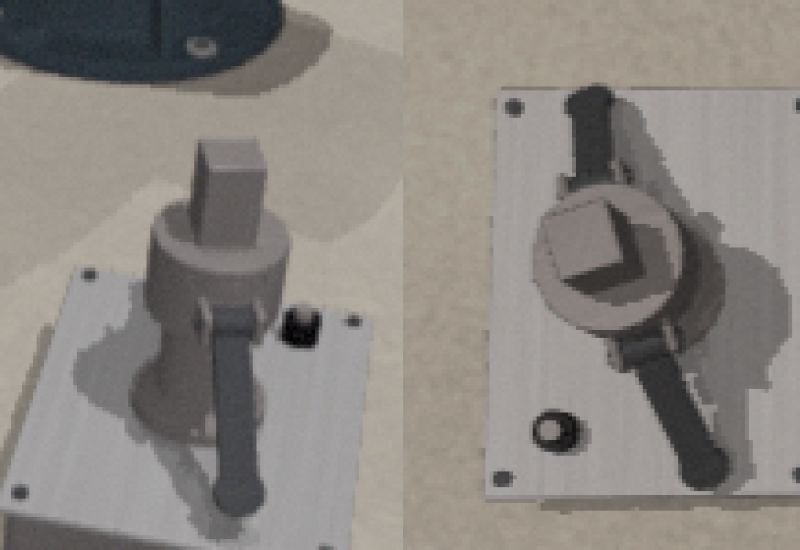

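Both arms are down: A's end at (239,517), predicted shut (240,518); B's end at (706,490), predicted (712,484). The fit gives about 2.6° of lean towards A, near its noise. With time left, I'll press the boss top lightly on the B side to make sure it is seated.

```bash
python3 - <<'E'
from h import *
print(delta([.506,.142,.27]))
E
```

```text
(array([ 0.1184, -0.2205,  0.0181]), np.float64(20.22))
```

Call:
step_arm([
  [[0.029,-0.054,0.0],0],
  [[0.057,-0.107,0.0],0],
  [[0.086,-0.16,0.0],0],
  [[0.117,-0.218,0.0],0],
  [[0.118,-0.221,0.018],0],
])

```text
t: 39.98
ee_pos: [0.5051, 0.147, 0.2706]
tcp_rot: [0.984, 0.178, 0.019, -0.003]
ft_force: [-0.1, -0.1, -0.2]
finger_gap: 0.0004
```

Call:
step_arm([
  [[0,0,0],0],
  [[0,0,0.015],0],
  [[0,0,0.03],0],
])

```text
t: 40.35
ee_pos: [0.5061, 0.1469, 0.2399]
tcp_rot: [0.984, 0.178, 0.019, -0.003]
ft_force: [-0.4, 0.6, -1.2]
finger_gap: 0.0005
```

```bash
python3 - <<'E'
from h import *
print(delta([.508,.142,.229]),env.state()['ee_pos'],env.state()['ft_force'])
E
```

```text
(array([-0.0004,  0.0052,  0.0109]), np.float64(20.51)) [0.50611401 0.14691602 0.23990406] [-0.37181639  0.57502812 -1.19784028]
```

Call:
step_arm([
  [[0,0.005,0.004],0],
  [[0,0.005,0.008],0],
  [[0,0.005,0.011],0],
])

```text
t: 40.72
ee_pos: [0.5085, 0.1421, 0.229]
tcp_rot: [0.984, 0.178, 0.02, -0.003]
ft_force: [-0.2, 0.5, 0.8]
finger_gap: 0.0002
```

Call:
step_arm([
  [[0,0,0.001],0],
  [[0,0,0.002],0],
])

```text
t: 40.98
ee_pos: [0.5086, 0.1422, 0.2271]
tcp_rot: [0.984, 0.178, 0.02, -0.003]
ft_force: [-0.1, 0.5, 0.0]
finger_gap: 0.0002
```

Call:
step_arm([
  [[0,0,0.001],0],
  [[0,0,0.002],0],
])

```text
t: 41.22
ee_pos: [0.5088, 0.1423, 0.2263]
tcp_rot: [0.984, 0.178, 0.02, -0.003]
ft_force: [-6.9, -0.6, 18.9]
finger_gap: 0.0004
```

Call:
step_arm([
  [[0,0,0.001],0],
  [[0,0,0.0015],0],
])

```text
t: 41.48
ee_pos: [0.5088, 0.1423, 0.2263]
tcp_rot: [0.984, 0.178, 0.02, -0.002]
ft_force: [-8.9, -2.2, 19.3]
finger_gap: 0.0006
```

Firm contact at fingertip z = 0.2013 (expected 0.201), so it is home and level. Retreat, one more numeric check, then hand in.

Call:
step_arm([
  [[0,0,-0.03],0],
  [[0,0,-0.08],0],
  [[-0.03,0.05,-0.08],0],
  [[-0.06,0.1,-0.08],0],
  [[-0.09,0.15,-0.08],0],
])

```text
t: 42.1
ee_pos: [0.4735, -0.0322, 0.3031]
tcp_rot: [0.984, 0.178, 0.021, -0.002]
ft_force: [0.6, -0.2, -0.5]
finger_gap: 0.0007
```

Call:
step_arm([
  [[-0.03,0.05,0],0],
  [[-0.03,0.05,0],0],
  [[-0.03,0.05,0],0],
])

```text
t: 42.48
ee_pos: [0.463, -0.0893, 0.3021]
tcp_rot: [0.984, 0.178, 0.021, -0.002]
ft_force: [-0.2, 1.0, -0.5]
finger_gap: 0.0006
```

```bash
python3 - <<'E'
from fit2 import *
snap('scene','s14.png');snap('top','t14.png')
S=cv2.imread('pics/s14.png');T=cv2.imread('pics/t14.png')
print(fit2([(S,'scene'),(T,'top')]),env.state()['t'],env.state()['ee_pos'])
# arm ends vs previous picture
for a,b,(r0,r1,c0,c1) in(('s13','s14',(230,300,395,430)),('t13','t14',(140,260,190,270))):
    d=cv2.absdiff(cv2.imread(f'pics/{a}.png'),cv2.imread(f'pics/{b}.png'))[r0:r1,c0:c1].max(2);print((d>40).sum(),d.mean().round(1))
print(env.hand_in())
E
```

```text
(array([-1.9,  2. , -0.4,  2.3, -0.1, -1.4]), np.float64(4.68)) 42.575 [ 0.46319535 -0.08847163  0.30203093]
0 3.3
0 3.5
the job is handed in; nothing more can be done
None
```

The coupling is home on the adaptor with both cam arms swung down to their stops, and the robot is clear of it. I handed the job in at about 42.6 s of the 61 s allowed.

**What went wrong on the way:** on my first try I pushed the first arm (A) past its stop. That rocked the coupling about 11° and jammed it. I lifted A open again by its end and drew the coupling upright by its boss. I then pressed it home again with both arms up and closed A, then B, with a lighter push of about 4.5 N at each stop.

**Last checks:**
- **Height:** a press of about 19 N on the boss top met a firm stop at z = 0.2013 m; fully home is 0.201 m.
- **Arms:** A's end lies within a few pixels of where a fully closed arm should appear. B's end is about 8 enlarged-crop pixels off, which I put down to a 2 mm sideways offset of the coupling. Both stops were also felt as a rise in force.
- **After the last press:** comparing pictures from before and after it, neither arm had moved.
- **One disagreement:** the fit to both cameras still shows a lean of about 2.3° towards A. The fit had read 1.1° when I judged the coupling level, and the firm stop at the right height also says it is seated, so I took this as measurement error.

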